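# Put the seasonings away on their coasters and the garlic in its box

### The job

Tidy up after cooking: stand the pepper mill in the largest of the three rimmed wooden coasters, the salt shaker in the middle-sized one and the little dropper bottle in the smallest, each upright and flat on the floor of its recess. Lift the hinged lid of the wooden box, put the garlic bulb inside and lower the lid until it is fully shut. Do not knock the mill, the shaker or the bottle over on the way.

Things in the scene. Friction and masses are not known exactly. Their poses are not given: they have to be found in the camera images.
- pepper_mill: Turned wooden pepper mill, upright, 58 mm greatest diameter (about the same at the foot), 170 mm tall. A ball-like head about 49 mm in diameter spans heights 123 to 159 mm (widest, and best gripped, at about 140 mm), with a small metal knob 12 mm wide on top; head and body are rigid. About 0.18 kg. Origin: centre of its underside; z up along its axis.
- salt_shaker: Glass salt shaker with a grey metal cap, upright, round, 44 mm diameter, 90 mm tall; cap 34 mm in diameter above 74 mm. About 0.1 kg; grip at about 50 mm height. Origin: centre of its underside; z up along its axis.
- dropper: Little brown glass dropper bottle, upright, round, 33 mm diameter up to the shoulder at 70 mm; above it a black cap 24 mm in diameter and a 13 mm rubber bulb, 102 mm tall in all. About 0.07 kg; grip at about 58 mm height. Origin: centre of its underside; z up along its axis.
- garlic: Whole bulb of garlic, rigid, round, 56 mm diameter, 56 mm tall to the tip of the stalk, widest near 25 mm height, gripped well 25 to 35 mm up; standing on its root end. About 0.034 kg. Origin: centre of its underside; z up through the stalk.
- coaster_large: Round brown wooden coaster with a raised rim, the largest of three alike, 94 mm outside diameter; flat round recess 78 mm across, its floor 5 mm above the worktop, rim 12 mm high and 8 mm wide. Fixed to the worktop. Origin: centre of its underside, on the worktop; z up. Wall cabinets with handles and a hood hang over the back of the worktop from 0.48 m up: carry things low.
- coaster_medium: Round brown wooden coaster with a raised rim, the middle-sized of three alike, 77 mm outside diameter; flat round recess 61 mm across, its floor 5 mm above the worktop, rim 12 mm high and 8 mm wide. Fixed to the worktop. Origin: centre of its underside, on the worktop; z up.
- coaster_small: Round brown wooden coaster with a raised rim, the smallest of three alike, 64 mm outside diameter; flat round recess 48 mm across, its floor 5 mm above the worktop, rim 12 mm high and 8 mm wide. Fixed to the worktop. Origin: centre of its underside, on the worktop; z up.
- garlic_box: Brown wooden box with a flat hinged lid, fixed to the worktop; outside 104 (x) by 154 (y) by 70 mm high without the lid, walls and floor 7 mm, inside 90 (x) by 140 (y) mm and 63 mm deep. Origin: centre of its underside; z up, x from the front (tongue side, toward the robot) to the hinge side, y along the hinge. The hinge axis is parallel to y at x = +52 mm, z = +75 mm.
- lid (a joint): Opening angle of the box's lid in rad: 0 shut, grows as the front edge rises, 1.57 upright, stop at 2.1. The lid is a flat 9 mm board whose front edge lies 106 mm from the hinge axis. The hinge is stiff: the lid stays at any angle where it is left, and moving it takes 0.3 to 1.5 N at the tongue. It may start a little ajar.
- lid_tongue (a point): Point on the lid's handle, a flat wooden tongue 16 mm wide (along the hinge) and 9 mm thick that sticks out 46 mm from the middle of the lid's front edge. The point is 27 mm beyond that edge, 133 mm from the hinge axis, at mid thickness (75 mm above the worktop when shut). Pinched from above across its width it turns between the fingers as the lid swings. Axes tilt with the lid.
Things that resemble listed ones, but are neither listed nor needed, are in the scene too. What is shaped like the dropper but blue is not meant.

How it is judged:
At the end, for the whole second after the job is handed in: Mill, shaker and dropper bottle stand upright (0.12 rad) at rest in the large, middle and small coaster: within 12 mm of its centre, underside under 9 mm above the worktop. The garlic rests inside the box and the lid is shut (under 0.05 rad) (horizontal distance between pepper_mill and coaster_large below 0.012 m and z of pepper_mill in the frame of coaster_large below 0.009 m and angle between each of pepper_mill, salt_shaker, dropper's own z axis and vertical below 0.12 rad and linear speed of each of pepper_mill, salt_shaker, dropper, garlic below 0.02 m/s and horizontal distance between salt_shaker and coaster_medium below 0.012 m and z of salt_shaker in the frame of coaster_medium below 0.009 m and horizontal distance between dropper and coaster_small below 0.012 m and z of dropper in the frame of coaster_small below 0.009 m and x of garlic in the frame of garlic_box between -0.045 and 0.045 m and y of garlic in the frame of garlic_box between -0.07 and 0.07 m and z of garlic in the frame of garlic_box between 0 and 0.065 m and value of joint lid below 0.05 rad); the robot touches nothing.
It fails at once if the pepper mill, the salt shaker or the dropper bottle is knocked over (tilted more than 0.8 rad) (angle between any of pepper_mill, salt_shaker, dropper's own z axis and vertical above 0.8 rad).
It also fails if it takes over 125 s, if anything falls off the work surface, if the arm or the gripper's body presses on something with over 40 N, if the wrist force passes 120 N, or if a joint passes its speed limit or range.

### The arm

A 6-joint arm with a two-finger parallel gripper is mounted at the origin on a cart in front of the work surface, level with it; the furniture and walls round the work are solid. World frame = base frame: x ahead of the robot, y to its left, z up, the work surface at z = 0. Lengths are in m, angles in rad, forces in N, time in s.
With the tool pointing down it reaches from about 0.375 to 0.975 m from the base axis. Payload 3.8 kg.
Tool frame: the origin (TCP) lies on the centre line of the jaws, within the pads' length; the fingertips stand bot.tip_extent ahead of it and the grasp point (between the pads) lies 6 mm ahead of it (bot.tip_extent is the distance from the TCP to the fingertips, in m); z points along the fingers, y is the line along which they close (so a half turn about z gives the same grasp; the last joint's range is limited). The gripper opens to 85 mm and grips with 20 to 120 N. Pads are 22 mm wide; open, the fingers measure 114 mm over their backs; the gripper's body (76 mm by 85 mm) begins 54 mm behind the grasp point. The pads swing forward as they close: fully open they stand 13 mm farther back than shut.
Start: joints at [1.067, 0.264, 1.604, -0, 1.274, -0.037], TCP at [0.304, 0.603, 0.256] pointing down, gripper open.
Joint ranges: [-2.63, 2.63], [-0.94, 2.18], [0.31, 2.57], [-1.31, 4.45], [0, 2.66], [-2.55, 2.55]. Speed limits (rad/s): [2.57, 2.57, 3.14, 3.14, 3.14, 3.14].

### API

Orientations are given as a unit quaternion [w, x, y, z].
In Python, from station import bot, read_camera, camera_params, finder gives the robot as it stands.
- The arm moves only by the shell command python3 -m jog 'ROWS' [OPENING] [FORCE]. ROWS is JSON, a list of rows, each a list of 2 entries, a list of its own where there are three numbers: the shift along the tool's x, y, z in mm, then the turn about the tool's z in rad. In form: [[[dx, dy, dz], roll], ...]. A call has 1 to 12 rows; each row shifts and turns the commanded pose from where the row before left it, along the tool's axes as they then stand; what a row does not reach is not made up. A row lasts 1/12 s, in which the tool goes at most 41.7 mm and 7.16 degrees, less where a joint would pass 70% of its speed; a pose out of reach is approached as far as the arm can. A call is refused whole if a number of a shift passes 41.7 or a number of a turn 0.125, either way. A call with a gripper value outside its range is refused whole. OPENING is the closure, from -1 (fully open) to 1 (shut), set as the call begins (- or left out, the last holds). The fingers move at their own pace and stop on an object; FORCE is the grip in N (left out, the last holds). Time passes only in rows, so rows that do not move let the fingers close. It gives the time, the measured TCP pose, the force, the opening and the grip force at its end, in the units of the state.
- bot.observe(): the state, without advancing time (a new reading comes with each control period).
- read_camera(name): name is "scene" or "top" or "wrist"; returns the picture (480x640x3 uint8, red, green, blue); there is no depth.
- camera_params(name): a dict with "fx", "fy", "cx", "cy" (pixels), "extrinsics" (4x4, takes a point from world to camera coordinates). Camera axes: x right, y down, z forward; pixel columns grow to the right and rows downward; lengths in m; the calibration is good to about 2 mm. The wrist camera is an equidistant fisheye: a pixel r from the principal point sees the ray r / f radians off the axis. A picture is of the moment at which its call begins: read the wrist's pose just before it. camera_params takes no time and is no camera call; for the wrist camera it gives the pose at the moment of the call.
- bot.finish_job(): hands the job in; it is judged then, once.
Trained networks look in the newest picture that a camera, given by its name, has taken for a name from the list of things; names that differ only in an ending like _2 or _b are one class to them, and where a whole thing is asked for, a point or a joint stands for the part that bears it (a point fixed in the world has none). Each returns a list of dicts, best first, with "score" (0 to 1); they miss things now and then, are a little off and sometimes report something else, mostly with a low value. They report only what shows in the picture. A call takes as long as a camera call. They do not tell look-alikes from the thing itself.
- finder.spot_in(camera, target): "point" ([row, column] in pixels, amid what is visible of it).
- finder.trace(camera, target): "region" (480x640 bool, what is visible of it) and "point" ([row, column] in pixels, amid what is visible of it).
The state is a dict: "t": time; "joint_pos": joint angles; "qd": joint speeds; "joint_efforts": joint torques, N m; "position": TCP position; "tool_rot": TCP orientation; "contact_force": force on the tool from outside, world axes, zero at the start; "ft_torque": the same for the moment, N m; "gripper_width": finger opening in m; "gripper_force": force on a finger pad.
Only numpy, scipy, OpenCV 4.12 (cv2) and the standard library are available. Lean on these libraries where they do the work, as an engineer would, in place of code of your own. Each camera call takes 0.05 s, during which the arm holds its last target. There are 200 camera calls.

## Working session

There is one attempt and no reset: what is moved stays moved. The work goes in short steps, Python scripts to look and compute and a shell command to move; the robot and the scene stay as the last step left them, time stands still between calls to the robot, and variables do not carry over. Pictures are saved under pics/ and viewed, at most 17 in all, crops included, and the job is handed in when it is done.

```bash
ls; mkdir -p pics
cat > h.py <<'E'
import numpy as np, cv2
from station import bot, read_camera, camera_params, finder
from scipy.spatial.transform import Rotation as R
def ray(cam,rc,P=None):
    p=P or camera_params(cam); E=np.array(p["extrinsics"])
    u=(rc[1]-p["cx"])/p["fx"]; v=(rc[0]-p["cy"])/p["fy"]
    if cam=="wrist":
        r=np.hypot(u,v); s=np.sin(r)/r if r>1e-9 else 1
        d=np.array([u*s,v*s,np.cos(r)])
    else: d=np.array([u,v,1.])
    return -E[:3,:3].T@E[:3,3], E[:3,:3].T@d
def atz(cam,rc,z,P=None):
    o,d=ray(cam,rc,P); return o+d*(z-o[2])/d[2]
def proj(cam,X,P=None):
    p=P or camera_params(cam); E=np.array(p["extrinsics"])
    c=E[:3,:3]@np.array(X)+E[:3,3]
    if cam=="wrist":
        t=np.arctan2(np.hypot(c[0],c[1]),c[2]); k=t/max(np.hypot(c[0],c[1]),1e-9)
        return p["cy"]+p["fy"]*c[1]*k, p["cx"]+p["fx"]*c[0]*k
    return p["cy"]+p["fy"]*c[1]/c[2], p["cx"]+p["fx"]*c[0]/c[2]
def save(n,im): cv2.imwrite(f"pics/{n}.png",im[...,::-1])
np.set_printoptions(precision=4,suppress=True)
E
python3 - <<'E'
from h import *
for c in ["scene","top"]:
    save(c,read_camera(c))
    p=camera_params(c);E=np.array(p["extrinsics"]);print(c,-E[:3,:3].T@E[:3,3],E[2,:3],p["fx"])
    for n in ["pepper_mill","salt_shaker","dropper","garlic","coaster_large","coaster_medium","coaster_small","garlic_box","lid_tongue"]:
        for d in finder.spot_in(c,n)[:4]:
            print(n,np.round(d["point"],1),round(d["score"],2),atz(c,d["point"],0.03))
s=bot.observe();print(s,bot.tip_extent)
E
```

```text
pics
scene [-0.4671 -0.533   0.9003] [ 0.6706  0.4088 -0.619 ] 506.77559644505806
pepper_mill [238.4 350.3] 0.79 [ 0.5381 -0.0178  0.03  ]
pepper_mill [253.5 314.7] 0.46 [0.4298 0.0327 0.03  ]
salt_shaker [261.1 398.7] 0.67 [ 0.5176 -0.1752  0.03  ]
dropper [251.8 277.2] 0.91 [0.3835 0.124  0.03  ]
dropper [243.1 296.2] 0.76 [0.4421 0.1007 0.03  ]
dropper [254.5 314.8] 0.65 [0.4263 0.0303 0.03  ]
dropper [212.1 187.7] 0.57 [0.4    0.4645 0.03  ]
garlic [300.8 409.4] 0.87 [ 0.3943 -0.2591  0.03  ]
coaster_large [283.1 359.4] 0.62 [ 0.3878 -0.1259  0.03  ]
coaster_large [297.5 443. ] 0.29 [ 0.4471 -0.3248  0.03  ]
coaster_medium [323.6 463.3] 0.69 [ 0.3896 -0.3954  0.03  ]
coaster_medium [236.1 354.6] 0.39 [ 0.5537 -0.0232  0.03  ]
coaster_small [293.  444.3] 0.59 [ 0.4638 -0.3219  0.03  ]
garlic_box [209.3 254.3] 0.7 [0.5152 0.3012 0.03  ]
garlic_box [219.4 251.3] 0.63 [0.4684 0.2768 0.03  ]
top [0.3488 0.0192 1.1788] [ 0.0765  0.0204 -0.9969] 478.43493911938714
pepper_mill [207.7 346.5] 0.67 [ 0.5117 -0.039   0.03  ]
salt_shaker [209.1 403.4] 0.56 [ 0.508  -0.1759  0.03  ]
salt_shake
[... 719 characters left out ...]
.6 222.6] 0.52 [0.454  0.2609 0.03  ]
garlic_box [231.7 223.1] 0.78 [0.4538 0.2597 0.03  ]
garlic_box [243.5 322.8] 0.61 [0.425  0.0184 0.03  ]
lid_tongue [231.7 223.8] 0.93 [0.4538 0.258  0.03  ]
{'t': 1.0, 'joint_pos': array([ 1.0671,  0.2639,  1.604 , -0.    ,  1.2737, -0.0369]), 'qd': array([ 0.0009,  0.    ,  0.0005, -0.0002,  0.0005, -0.    ]), 'joint_efforts': array([ -0.0002, -51.5087, -36.773 ,  -0.0001,   0.0007,  -0.    ]), 'position': array([0.3038, 0.6028, 0.2563]), 'tool_rot': array([0.    , 0.2313, 0.9729, 0.    ]), 'contact_force': array([0.0504, 0.0383, 0.3803]), 'ft_torque': array([ 0.0064, -0.0289,  0.0294]), 'gripper_force': 0.0, 'gripper_width': 0.0853127862048801} 0.025
```

View pics/scene.png

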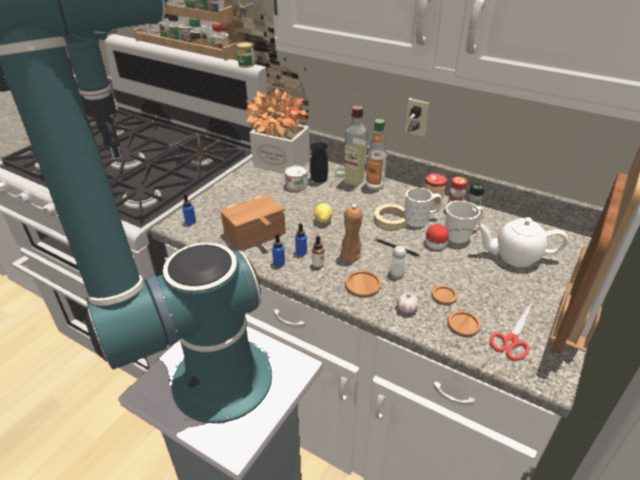

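View pics/top.png

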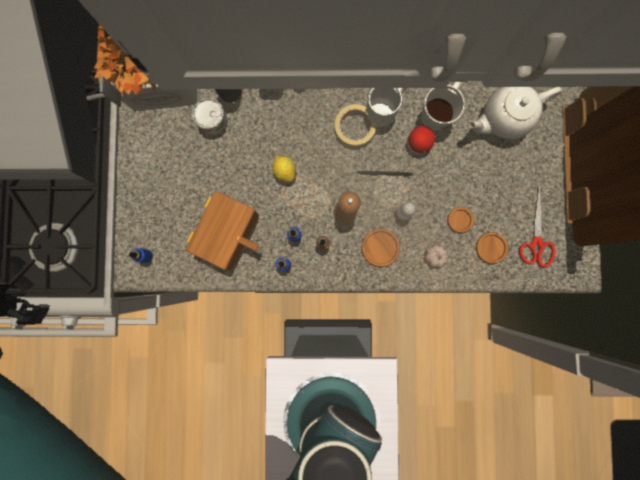

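The scene picture shows the mill (238,350), the shaker (261,399), the garlic (301,408), and the large, small and medium coasters at (283,362), (294,444) and (323,464). The box is at (222,253).

Possible mix-ups, scene pixel / top pixel:
- **Dropper:** blue bottles at (212,188), (243,300) and (253,278) in the scene. Brown one at (254,318) / (243,324), which I choose.
- **Mill:** the bottles at the back. I choose (238,350).
- **Garlic:** the red tomato or onion at (237,437). I choose (301,408).
- **Coasters:** the cream ring at (216,392).

```bash
cat > fit.py <<'E'
from h import *
from scipy.optimize import minimize
prof={"pepper_mill":[[(0,29),(20,29)],[(20,28),(60,21),(115,22),(123,20)],[(123,17),(132,23),(141,24.5),(150,23),(159,15)],[(159,6),(170,6)]],
"salt_shaker":[[(0,22),(70,22)],[(70,20),(74,17),(90,15)]],
"dropper":[[(0,16.5),(70,16.5)],[(70,12),(84,12)],[(84,6.5),(102,5)]],
"garlic":[[(0,15),(10,24),(25,28),(36,23),(45,10),(56,4)]],
"coaster_large":[[(0,47),(12,47)]],"coaster_medium":[[(0,38.5),(12,38.5)]],"coaster_small":[[(0,32),(12,32)]]}
a=np.linspace(0,2*np.pi,32,endpoint=False)
def sil(cam,n,x,y,P,z0=0.,S=8):
    m=np.zeros((480,640),np.uint8)
    for part in prof[n]:
        for (z1,r1),(z2,r2) in zip(part,part[1:]):
            pts=[proj(cam,[x+r*np.cos(t)/1e3,y+r*np.sin(t)/1e3,z0+z/1e3],P)[::-1] for z,r in((z1,r1),(z2,r2)) for t in a]
            h=cv2.convexHull(np.float32(pts)); cv2.fillConvexPoly(m,np.int32(np.round(h*16)),1,shift=4)
    return m.astype(bool)
def fit(cam,n,guess,z0=0.,maxd=0.05):
    P=camera_params(cam); out=[]
    for d in finder.trace(cam,n)[:5]:
        M=np.array(d["region"]); g=sil(cam,n,*guess,P,z0)
        if np.linalg.norm(np.argwhere(M).mean(0)-np.argwhere(g).mean(0))>25: continue
        x=np.array(guess,float)
        f=lambda q:-( (s:=sil(cam,n,q[0],q[1],P,z0))&M).sum()/max((s|M).sum(),1)
        r=minimize(f,x,method="Nelder-Mead",options=dict(initial_simplex=[x,x+[.012,0],x+[0,.012]],xatol=2e-4,fatol=1e-4,maxiter=90))
        out.append((r.x,-r.fun,d["score"]))
    return max(out,key=lambda o:o[1]) if out else None
E
python3 - <<'E'
from fit import *
G={"pepper_mill":(.50,-.037),"salt_shaker":(.50,-.17),"dropper":(.42,.015),"garlic":(.395,-.255),"coaster_large":(.415,-.122),"coaster_medium":(.415,-.383),"coaster_small":(.48,-.315)}
for c in ["top","scene"]:
    im=read_camera(c)
    for n,g in G.items(): print(c,n,fit(c,n,g))
    d=finder.trace(c,"garlic_box")
    for q in d[:2]: print(c,"box",q["score"],np.array(q["region"]).sum(),cv2.minAreaRect(np.argwhere(q["region"])[:,::-1].astype(np.float32)))
    if c=="top": save("topbox",cv2.resize(im[180:285,170:345],None,fx=4.5,fy=4.5,interpolation=cv2.INTER_CUBIC))
    else: save("scbox",cv2.resize(im[180:280,200:360],None,fx=5,fy=5,interpolation=cv2.INTER_CUBIC))
E
```

```text
top pepper_mill (array([ 0.5079, -0.0378]), np.float64(0.9594594594594594), 0.9)
top salt_shaker (array([ 0.4999, -0.175 ]), np.float64(0.7333333333333333), 0.51)
top dropper (array([0.4244, 0.0196]), np.float64(0.8697916666666666), 0.45)
top garlic (array([ 0.396 , -0.2537]), np.float64(0.9108695652173913), 0.69)
top coaster_large (array([ 0.4171, -0.122 ]), np.float64(0.9115977291159773), 0.77)
top coaster_medium (array([ 0.4167, -0.3927]), np.float64(0.9253393665158371), 0.67)
top coaster_small None
top box 0.81 3624 ((227.0000457763672, 233.0), (67.08203887939453, 68.87089538574219), 26.56505012512207)
scene pepper_mill (array([ 0.5077, -0.036 ]), np.float64(0.8957934990439771), 0.79)
scene salt_shaker (array([ 0.5089, -0.1764]), np.float64(0.7195121951219512), 0.81)
scene dropper (array([0.4171, 0.0174]), np.float64(0.8204488778054863), 0.54)
scene garlic (array([ 0.3946, -0.2563]), np.float64(0.7338129496402878), 0.9)
scene coaster_large (array([ 0.4194, -0.1209]), np.float64(0.8339140534262486), 0.78)
scene coaster_medium (array([ 0.4169, -0.3905]), np.float64(0.8261437908496732), 0.59)
scene coaster_small (array([ 0.4871, -0.318 ]), np.float64(0.7843551797040169), 0.76)
```

View pics/topbox.png

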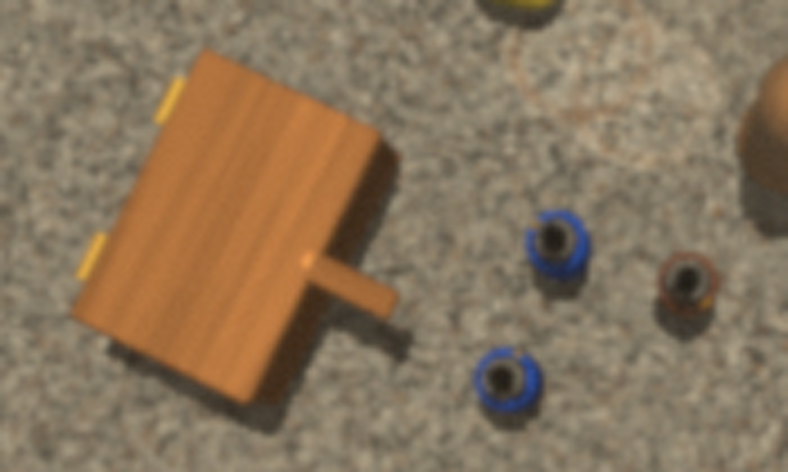

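View pics/scbox.png

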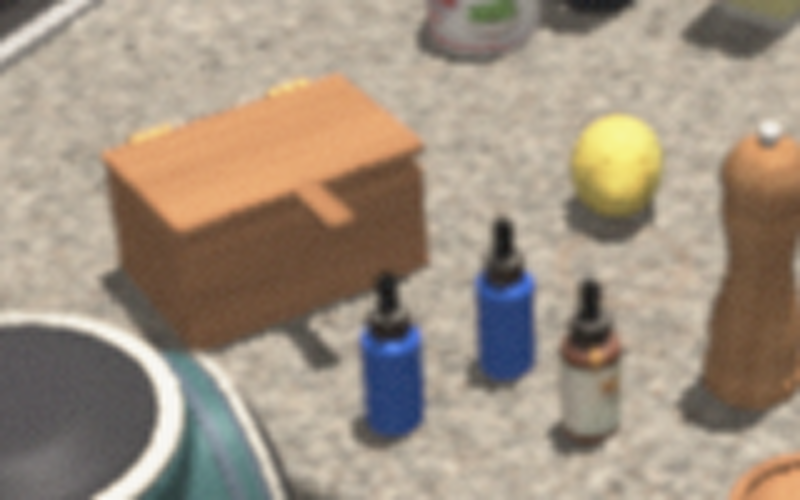

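The top crop shows the shut-looking lid with its tongue pointing right and down, the tip at crop (395,305). The brown dropper is at (688,282), with blue ones at (555,242) and (507,380). The scene crop confirms the brown bottle with the label at crop (590,370). Next I'll fit the box pose and check the wrist view.

```bash
cat >> h.py <<'E'
def plan(p,ax,grasp=True,q=None):
    """p: world target of grasp point; ax: world yaw of closing axis. prints roll then tool shifts (mm)"""
    s=bot.observe() ; w=s["tool_rot"]; r=R.from_quat([w[1],w[2],w[3],w[0]]).as_matrix()
    cur=np.arctan2(r[1,1],r[0,1]); dy=(ax-cur+np.pi/2)%np.pi-np.pi/2
    d=np.array(p)-s["position"]+(np.array([0,0,.006]) if grasp else 0)
    roll=-dy; j=s["joint_pos"]
    Z=lambda a:np.array([[np.cos(a),-np.sin(a),0],[np.sin(a),np.cos(a),0],[0,0,1]])
    j1=np.arctan2(p[1],p[0])
    t=(Z(dy)@r).T@d*1000
    print("t",round(s["t"],1),"pos",s["position"],"roll",round(roll,3),"(alt",round(roll-np.sign(roll)*np.pi,3),") shift after roll",t.round(1)," before roll",(r.T@d*1000).round(1),"j6",j[5].round(2),"j6 after",round(j[5]+roll-(j[0]-j1),2),"or",round(j[5]-roll+(j[0]-j1),2),"w",round(s["gripper_width"],4),"F",s["contact_force"].round(1))
E
python3 - <<'E'
from h import *
from scipy.optimize import least_squares
T=np.array([(208,50),(72,315),(382,130),(248,403),(395,306)])/4.5+[170,180]
S=np.array([(342,75),(105,158),(424,150),(182,232),(342,218)])/5+[200,180]
Pt,Ps=camera_params("top"),camera_params("scene")
def model(q):
    x,y,yaw,th=q; c,s=np.cos(th),np.sin(th)
    def L(u,v,w=.0045): # u distance from hinge toward front, w above mid
        return [.052-u*c-0*s+w*s*1, v, .075+u*s+w*c]
    pts=[L(0,.077*k) for k in(-1,1)]+[L(.106,.077*k) for k in(-1,1)]+[L(.152,0)]
    Rz=R.from_euler("z",yaw).as_matrix()
    return [Rz@p+[x,y,0] for p in np.array(pts)]
# order: image right = -y world; box y (yaw~65deg) = (-.9,.42): hinge pts: top-right corner is at box y=-; 
def res(q):
    m=model(q)
    return np.concatenate([np.array([proj("top",p,Pt)[::-1] for p in m])-T,np.array([proj("scene",p,Ps)[::-1] for p in m])-S]).ravel()
r=least_squares(res,[.46,.27,1.13,.05]);print(r.x,r.fun.reshape(-1,2).round(1).tolist())
x,y,yaw,th=r.x
print("tongue",np.array([x,y,0])+R.from_euler("z",yaw).apply([.052-.133*np.cos(th),0,.075+.133*np.sin(th)]))
E
```

```text
[0.4532 0.2547 1.118  0.0752] [[-0.5, -0.4], [-0.3, -0.0], [0.8, 0.9], [0.6, 0.4], [0.6, 0.4], [-0.5, -1.1], [-0.7, -1.7], [0.5, -1.5], [-0.4, -0.4], [0.6, 0.6]]
tongue [0.418  0.1822 0.085 ]
```

```bash
python3 -c "
from h import *
plan([.418,.182,.17],-.453)"
```

```text
t 1.9 pos [0.3038 0.6028 0.2563] roll 1.557 (alt -1.585 ) shift after roll [-328.3  286.9   80.3]  before roll [-291.4 -324.3   80.3] j6 -0.04 j6 after 0.86 or -0.94 w 0.0853 F [0.6 0.6 1. ]
```

```bash
python3 -m jog '[[[-24,-27,0],0],[[-24,-27,0],0],[[-24,-27,0],0],[[-24,-27,0],0],[[-24,-27,0],0],[[-24,-27,0],0],[[-24,-27,0],0],[[-24,-27,0],0],[[-24,-27,0],0],[[-24,-27,0],0],[[-24,-27,0],0],[[-27,-27,0],0]]' -1 40
python3 -m jog '[[[0,0,6],0.125],[[0,0,6],0.125],[[0,0,6],0.125],[[0,0,6],0.125],[[0,0,6],0.125],[[0,0,6],0.125],[[0,0,6],0.125],[[0,0,6],0.125],[[0,0,6],0.125],[[0,0,6],0.125],[[0,0,6],0.125],[[0,0,6],0.125]]'
python3 -c "
from h import *
P=camera_params('wrist');im=read_camera('wrist')
for d in finder.spot_in('wrist','lid_tongue')[:2]: print(d['score'],d['point'],atz('wrist',d['point'],.085,P))
print(proj('wrist',[.418,.182,.085],P)); save('w1',im)
plan([.418,.182,.085],-.453)"
```

```text
t: 2.9
position: [0.4177, 0.181, 0.2566]
tool_rot: [0.0, 0.231, 0.973, 0.0]
contact_force: [0.8, -0.1, -0.9]
gripper_width: 0.0851
gripper_force: 0.0
t: 3.9
position: [0.4179, 0.1825, 0.1842]
tool_rot: [0.0, 0.834, 0.552, 0.0]
contact_force: [-0.0, 1.2, 0.1]
gripper_width: 0.0853
gripper_force: 0.0
0.86 [120.4, 322.7] [0.4506 0.2561 0.085 ]
(np.float64(253.51588670835255), np.float64(320.9038531666701))
t 4.0 pos [0.4171 0.1822 0.1834] roll 0.057 (alt -3.085 ) shift after roll [ 0.3  1.  92.4]  before roll [ 0.3  1.  92.4] j6 0.75 j6 after 0.86 or 0.64 w 0.085 F [-1.1 -0.4 -0. ]
```

View pics/w1.png

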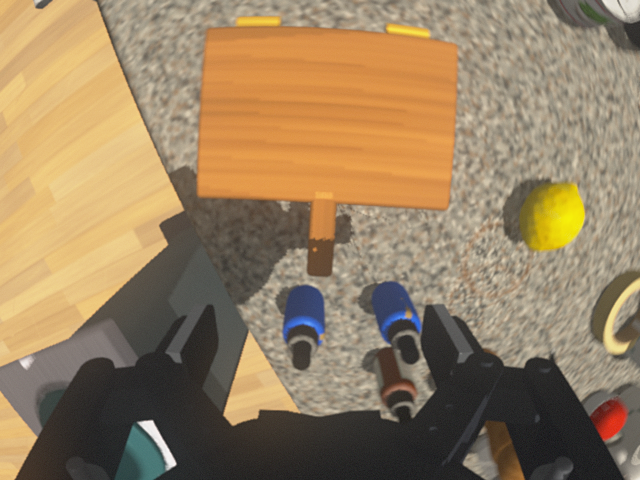

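The wrist view shows the tongue from (193,325) to its tip at (275,320). That fits the predicted pinch point at (253,321).

```bash
python3 -m jog '[[[0,1,15],0.057],[[0,0,15],0],[[0,0,15],0],[[0,0,15],0],[[0,0,15],0],[[0,0,10],0],[[0,0,6],0],[[0,0,0],0]]' -1 25
python3 -m jog '[[[0,0,0],0],[[0,0,0],0],[[0,0,0],0],[[0,0,0],0],[[0,0,0],0],[[0,0,0],0],[[0,0,0],0],[[0,0,0],0],[[0,0,0],0],[[0,0,0],0]]' 1 25
python3 - <<'E'
from h import *
s=bot.observe(); w=s["tool_rot"]; r=R.from_quat([w[1],w[2],w[3],w[0]]).as_matrix()
print(s["position"],"toolx",r[:,0],"hinge dir",[np.cos(1.118),np.sin(1.118)],s["gripper_width"])
th=.075; L=.133
angs=np.arange(.075,1.95,.08); p=[(-L*np.cos(a),L*np.sin(a)) for a in angs]
print(np.round(np.diff(p,axis=0)*1000,1).tolist())
E
```

```text
t: 4.67
position: [0.418, 0.1818, 0.0923]
tool_rot: [-0.0, 0.847, 0.531, -0.001]
contact_force: [0.1, -0.4, 0.1]
gripper_width: 0.0854
gripper_force: 0.0
t: 5.5
position: [0.4187, 0.1823, 0.0933]
tool_rot: [-0.0, 0.848, 0.53, 0.0]
contact_force: [-1.3, 2.9, 0.4]
gripper_width: 0.0156
gripper_force: 29.6
[0.4187 0.1823 0.0933] toolx [0.4377 0.8991 0.0003] hinge dir [np.float64(0.4374817745963293), np.float64(0.8992272776645771)] 0.015632786528603754
[[1.2, 10.6], [2.1, 10.4], [2.9, 10.2], [3.7, 10.0], [4.5, 9.6], [5.2, 9.3], [6.0, 8.8], [6.6, 8.3], [7.3, 7.7], [7.9, 7.1], [8.4, 6.5], [8.9, 5.8], [9.4, 5.1], [9.7, 4.3], [10.0, 3.5], [10.3, 2.7], [10.5, 1.9], [10.6, 1.0], [10.6, 0.2], [10.6, -0.7], [10.5, -1.5], [10.4, -2.4], [10.1, -3.2]]
```

```bash
python3 -m jog '[[[1.2,0,-10.6],0],[[2.1,0,-10.4],0],[[2.9,0,-10.2],0],[[3.7,0,-10],0],[[4.5,0,-9.6],0],[[5.2,0,-9.3],0],[[6,0,-8.8],0],[[6.6,0,-8.3],0],[[7.3,0,-7.7],0],[[7.9,0,-7.1],0],[[8.4,0,-6.5],0],[[8.9,0,-5.8],0]]'
python3 -m jog '[[[9.4,0,-5.1],0],[[9.7,0,-4.3],0],[[10,0,-3.5],0],[[10.3,0,-2.7],0],[[10.5,0,-1.9],0],[[10.6,0,-1],0],[[10.6,0,-0.2],0],[[10.6,0,0.7],0],[[10.5,0,1.5],0],[[10.4,0,2.4],0],[[5,0,1.5],0],[[0,0,0],0]]'
```

```text
t: 6.5
position: [0.4468, 0.2407, 0.1982]
tool_rot: [-0.0, 0.848, 0.53, -0.001]
contact_force: [-3.3, -1.9, -1.3]
gripper_width: 0.0151
gripper_force: 31.4
t: 7.5
position: [0.4949, 0.3401, 0.2118]
tool_rot: [-0.001, 0.848, 0.53, 0.001]
contact_force: [-5.1, 2.2, 4.2]
gripper_width: 0.0153
gripper_force: 37.7
```

```bash
python3 -m jog '[[[0,0,0],0],[[0,0,0],0],[[0,0,0],0],[[0,0,-8],0],[[0,0,-12],0],[[0,0,-15],0],[[0,0,-15],0],[[0,0,-10],0]]' -1 25
python3 -c "
from h import *
plan([.395,-.255,.13],-.453)"
```

```text
t: 8.17
position: [0.4936, 0.3353, 0.2687]
tool_rot: [0.001, 0.848, 0.53, -0.002]
contact_force: [-0.5, 0.5, 1.0]
gripper_width: 0.0854
gripper_force: 0.0
t 8.2 pos [0.4936 0.3353 0.2687] roll 0.0 (alt -3.141 ) shift after roll [-573.3  169.8  135.4]  before roll [-573.3  169.7  135.4] j6 1.01 j6 after -0.12 or 2.14 w 0.0854 F [-0.5  0.5  1. ]
```

```bash
python3 -m jog '[[[-15,4,0],0],[[-28,8.5,0],0],[[-30,9,0],0],[[-30,9,0],0],[[-30,9,0],0],[[-30,9,0],0],[[-30,9,0],0],[[-30,9,0],0],[[-30,9,0],0],[[-30,9,0],0],[[-30,9,0],0],[[-30,9,0],0]]'
python3 -m jog '[[[-30,9,5],0],[[-30,9,8],0],[[-30,9,12],0],[[-30,9,16],0],[[-30,9,20],0],[[-30,9,20],0],[[-30,7,20],0],[[-20,4,20],0],[[0,0,14],0],[[0,0,0],0]]'
python3 -c "
from h import *
P=camera_params('wrist');im=read_camera('wrist')
for n,z,g in [('garlic',.028,(.395,-.255)),('coaster_small',.01,(.485,-.317)),('coaster_medium',.01,(.417,-.391)),('coaster_large',.01,(.418,-.121))]:
  print(n,[round(float(v)) for v in proj('wrist',[*g,z],P)])
  for d in finder.spot_in('wrist',n)[:3]: print(d['score'],d['point'],atz('wrist',d['point'],z,P))
save('w2',im)
plan([.395,-.255,.03],-.453)"
```

```text
t: 9.17
position: [0.436, -0.018, 0.272]
tool_rot: [0.001, 0.848, 0.53, 0.002]
contact_force: [0.1, -0.8, -1.1]
gripper_width: 0.0854
gripper_force: 0.0
t: 10.0
position: [0.3918, -0.252, 0.1334]
tool_rot: [-0.002, 0.849, 0.529, -0.0]
contact_force: [-0.3, 0.4, 0.0]
gripper_width: 0.0856
gripper_force: 0.0
garlic [251, 328]
0.76 [245.1, 327.6] [ 0.3968 -0.2512  0.028 ]
coaster_small [263, 473]
0.93 [257.9, 470.4] [ 0.4844 -0.3124  0.01  ]
0.52 [56.2, 268.9] [ 0.4164 -0.1266  0.01  ]
coaster_medium [370, 422]
0.64 [373.0, 405.1] [ 0.4036 -0.3866  0.01  ]
coaster_large [48, 267]
0.87 [53.7, 268.9] [ 0.4171 -0.1251  0.01  ]
t 10.2 pos [ 0.3952 -0.2518  0.1371] roll 0.001 (alt -3.141 ) shift after roll [ -2.9   0.9 101.1]  before roll [ -2.9   0.9 101.1] j6 -0.17 j6 after -0.12 or -0.22 w 0.0854 F [-0.  -0.6 -0.5]
```

View pics/w2.png

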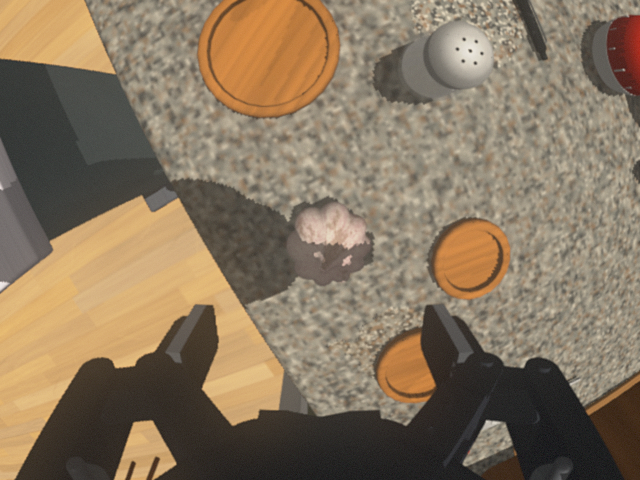

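Garlic is at pixel (242,330), about (0.396,-0.253). The small coaster at (258,471) and large coaster at (54,269) agree with the fits.

```bash
python3 -m jog '[[[-1.5,1,16],0],[[0,0,20],0],[[0,0,20],0],[[0,0,18],0],[[0,0,15],0],[[0,0,10],0],[[0,0,0],0]]' -1 30
python3 -m jog '[[[0,0,0],0],[[0,0,0],0],[[0,0,0],0],[[0,0,0],0],[[0,0,0],0],[[0,0,0],0],[[0,0,0],0],[[0,0,0],0]]' 1 30
python3 -m jog '[[[0,0,-15],0],[[0,0,-20],0],[[0,0,-25],0],[[0,0,-25],0],[[0,0,-25],0],[[0,0,-25],0],[[0,0,-20],0],[[0,0,-10],0]]'
python3 -c "
from h import *
c=np.array([.4532,.2547,0])+R.from_euler('z',1.118).apply([-.010,0,0]);print(c)
plan([*c[:2],.18],-.453)"
```

```text
t: 10.83
position: [0.3937, -0.2522, 0.0352]
tool_rot: [-0.001, 0.848, 0.531, -0.0]
contact_force: [-0.9, 0.7, 0.1]
gripper_width: 0.0858
gripper_force: 0.0
t: 11.5
position: [0.3955, -0.254, 0.0382]
tool_rot: [0.001, 0.848, 0.53, 0.001]
contact_force: [-0.8, 1.9, 6.4]
gripper_width: 0.0514
gripper_force: 30.0
t: 12.17
position: [0.3959, -0.2545, 0.2055]
tool_rot: [0.003, 0.848, 0.53, 0.001]
contact_force: [-0.2, -1.2, -0.4]
gripper_width: 0.0514
gripper_force: 31.4
[0.4488 0.2457 0.    ]
t 12.2 pos [ 0.3959 -0.2545  0.2055] roll -0.0 (alt 3.142 ) shift after roll [ 472.9 -171.4   17.8]  before roll [ 472.9 -171.4   17.8] j6 -0.17 j6 after 0.95 or -1.3 w 0.0514 F [-0.2 -1.2 -0.4]
```

```bash
python3 -m jog '[[[10,-4,0],0],[[22,-8,0],0],[[29,-10.5,0],0],[[29,-10.5,0],0],[[29,-10.5,0],0],[[29,-10.5,0],0],[[29,-10.5,0],0],[[29,-10.5,0],0],[[29,-10.5,0],0],[[29,-10.5,0],0],[[29,-10.5,0],0],[[29,-10.5,0],0]]'
python3 -m jog '[[[29,-10.5,0],0],[[29,-10.5,0],0],[[29,-10.5,0],0],[[29,-10.5,0],0],[[24,-9,0],0],[[11,-3.5,0],0],[[0,0,8],0],[[0,0,10],0],[[0,0,0],0]]'
python3 -c "
from h import *
P=camera_params('wrist');im=read_camera('wrist');save('w3',im)
plan([.4488,.2457,.055],-.453)"
```

```text
t: 13.17
position: [0.4283, 0.0894, 0.1996]
tool_rot: [-0.001, 0.848, 0.53, -0.001]
contact_force: [0.8, 0.7, 0.0]
gripper_width: 0.0513
gripper_force: 31.4
t: 13.92
position: [0.4446, 0.2452, 0.1795]
tool_rot: [-0.0, 0.848, 0.53, -0.003]
contact_force: [-0.2, -0.9, -0.0]
gripper_width: 0.0517
gripper_force: 31.4
t 14.0 pos [0.445  0.2452 0.1804] roll -0.001 (alt 3.141 ) shift after roll [  2.7   3.5 119.4]  before roll [  2.7   3.5 119.4] j6 0.91 j6 after 0.95 or 0.86 w 0.0514 F [-0.8  0.4 -0.2]
```

View pics/w3.png

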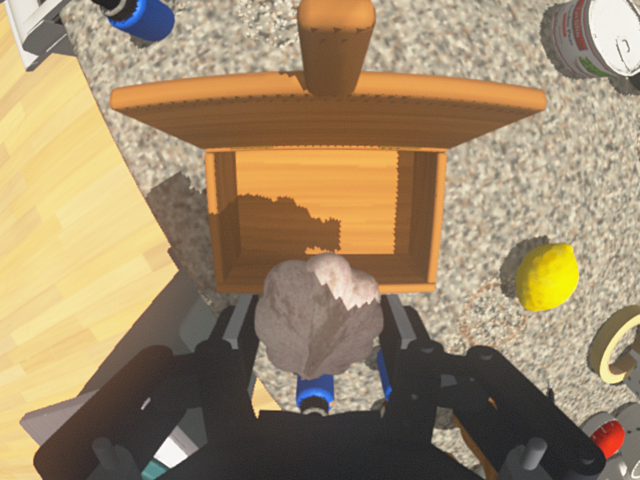

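The lid stands open past upright. The garlic is held at (315,320), in line with the box mouth at (215–435, 150–290).

```bash
python3 -c "
from h import *
E=np.array(camera_params('wrist')['extrinsics']);c=-E[:3,:3].T@E[:3,3];s=bot.observe();w=s['tool_rot'];r=R.from_quat([w[1],w[2],w[3],w[0]]).as_matrix();print(r.T@(c-s['position']))"
python3 -m jog '[[[1,3,15],0],[[0,0,20],0],[[0,0,22],0],[[0,0,22],0],[[0,0,20],0],[[0,0,15],0],[[0,0,9],0],[[0,0,0],0]]'
python3 -m jog '[[[0,0,0],0],[[0,0,0],0],[[0,0,0],0],[[0,0,0],0],[[0,0,0],0]]' -0.6
python3 -m jog '[[[0,0,-10],0],[[0,0,-20],0],[[0,0,-25],0],[[0,0,-30],0],[[0,0,-30],0],[[0,0,-30],0],[[0,0,-20],0],[[0,0,0],0]]'
python3 - <<'E'
from h import *
P=camera_params('wrist');im=read_camera('wrist');save('w4',im)
for n in ['garlic','lid_tongue']:
  for d in finder.spot_in('wrist',n)[:2]: print(n,d['score'],d['point'])
for th in [1.7,1.75,1.8,1.85,1.9,1.95]:
  X=np.array([.4532,.2547,0])+R.from_euler('z',1.118).apply([.052-.152*np.cos(th),0,.075+.152*np.sin(th)]); print(th,X,proj('wrist',X,P))
th=1.85;X=np.array([.4532,.2547,0])+R.from_euler('z',1.118).apply([.052-.133*np.cos(th),0,.075+.133*np.sin(th)]);plan(X,-.453)
E
```

```text
[ 0.0795 -0.0009 -0.1173]
t: 14.63
position: [0.4484, 0.2447, 0.0579]
tool_rot: [-0.0, 0.848, 0.53, -0.002]
contact_force: [-0.2, 1.3, -0.1]
gripper_width: 0.0516
gripper_force: 31.4
t: 15.05
position: [0.4509, 0.247, 0.0612]
tool_rot: [0.0, 0.848, 0.53, 0.001]
contact_force: [-0.5, 0.2, -0.1]
gripper_width: 0.0686
gripper_force: 0.0
t: 15.72
position: [0.4532, 0.2483, 0.2323]
tool_rot: [0.001, 0.848, 0.53, 0.006]
contact_force: [1.2, 0.0, 1.0]
gripper_width: 0.0685
gripper_force: 0.0
garlic 0.64 [216.6, 315.4]
lid_tongue 0.66 [121.5, 311.8]
1.7 [0.4845 0.3191 0.2257] (np.float64(128.5681329775844), np.float64(313.0942717430769))
1.75 [0.4878 0.3258 0.2246] (np.float64(106.34747409639766), np.float64(313.08627837284484))
1.8 [0.4911 0.3325 0.223 ] (np.float64(84.97990675940264), np.float64(313.10191359904064))
1.85 [0.4943 0.3391 0.2211] (np.float64(64.79091153369424), np.float64(313.13899025121106))
1.9 [0.4974 0.3456 0.2188] (np.float64(46.0260757745767), np.float64(313.19448534492716))
1.95 [0.5006 0.3521 0.2162] (np.float64(28.847276346345097), np.float64(313.2649268106231))
t 15.9 pos [0.4499 0.2466 0.2253] roll 0.0 (alt -3.141 ) shift after roll [97.4 -0.6 16.5]  before roll [97.4 -0.6 16.5] j6 0.91 j6 after 1.05 or 0.76 w 0.0682 F [-0.1  0.1 -0.4]
```

View pics/w4.png

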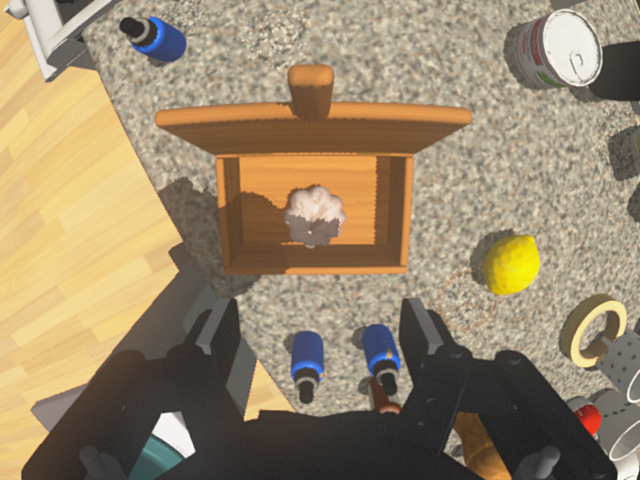

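The garlic lies in the box at (217,315), and the tongue tip at row 73 gives an angle of about 1.83.

```bash
python3 -m jog '[[[12,0,0],0],[[18,0,0],0],[[20,0,0],0],[[20,0,0],0],[[15,0,3],0],[[10,0,7],0],[[0,0,6],0],[[0,0,0],0]]' -0.6 25
python3 -m jog '[[[0,0,0],0],[[0,0,0],0],[[0,0,0],0],[[0,0,0],0],[[0,0,0],0],[[0,0,0],0],[[0,0,0],0],[[0,0,0],0]]' 1 25
python3 - <<'E'
from h import *
c=np.array([.4532,.2547,0])+R.from_euler('z',1.118).apply([.052,0,.075])
P=[];
for i in range(5):
    s=bot.observe();P.append(s["position"]);read_camera("top")
p=np.mean(P,0)-[0,0,.006];d=R.from_euler('z',-1.118).apply(p-c);print(d,np.hypot(d[0],d[2]),np.arctan2(d[2],-d[0]))
t0=1.83;a=np.linspace(t0,0,25);q=np.c_[-.133*np.cos(a),-.133*np.sin(a)]*1000;print(np.diff(q,axis=0).round(1).tolist())
E
```

```text
t: 16.53
position: [0.4901, 0.3315, 0.2055]
tool_rot: [0.0, 0.848, 0.531, -0.003]
contact_force: [0.1, -0.1, -0.7]
gripper_width: 0.0684
gripper_force: 0.0
t: 17.2
position: [0.4912, 0.3324, 0.2098]
tool_rot: [-0.0, 0.848, 0.53, -0.0]
contact_force: [-5.0, 2.0, 4.4]
gripper_width: 0.0152
gripper_force: 27.9
[ 0.0345 -0.0002  0.1288] 0.13333244417683818 1.832283999347667
[[-9.9, -2.2], [-10.0, -1.5], [-10.1, -0.7], [-10.1, 0.1], [-10.1, 0.8], [-10.0, 1.6], [-9.9, 2.4], [-9.6, 3.1], [-9.4, 3.8], [-9.1, 4.5], [-8.7, 5.2], [-8.3, 5.9], [-7.8, 6.5], [-7.3, 7.1], [-6.7, 7.6], [-6.1, 8.1], [-5.5, 8.5], [-4.8, 8.9], [-4.1, 9.3], [-3.4, 9.5], [-2.7, 9.8], [-1.9, 10.0], [-1.2, 10.1], [-0.4, 10.1]]
```

```bash
python3 -m jog '[[[-9.9,0,-2.2],0],[[-10,0,-1.5],0],[[-10.1,0,-0.7],0],[[-10.1,0,0.1],0],[[-10.1,0,0.8],0],[[-10,0,1.6],0],[[-9.9,0,2.4],0],[[-9.6,0,3.1],0],[[-9.4,0,3.8],0],[[-9.1,0,4.5],0],[[-8.7,0,5.2],0],[[-8.3,0,5.9],0]]'
python3 -m jog '[[[-7.8,0,6.5],0],[[-7.3,0,7.1],0],[[-6.7,0,7.6],0],[[-6.1,0,8.1],0],[[-5.5,0,8.5],0],[[-4.8,0,8.9],0],[[-4.1,0,9.3],0],[[-3.4,0,9.5],0],[[-2.7,0,9.8],0],[[-1.9,0,10],0],[[-1.2,0,10.1],0],[[-0.4,0,10.1],0]]'
python3 -m jog '[[[0,0,2],0],[[0,0,1],0],[[0,0,0],0],[[0,0,0],0]]'
python3 -m jog '[[[0,0,0],0],[[0,0,0],0],[[0,0,0],0],[[0,0,-8],0],[[0,0,-16],0],[[0,0,-20],0],[[0,0,-14],0]]' -0.7
```

```text
t: 18.45
position: [0.4413, 0.2291, 0.1865]
tool_rot: [-0.001, 0.848, 0.53, 0.001]
contact_force: [-0.9, 5.0, 0.8]
gripper_width: 0.0153
gripper_force: 27.3
t: 19.45
position: [0.4181, 0.1811, 0.0792]
tool_rot: [0.0, 0.848, 0.53, -0.001]
contact_force: [-4.9, -0.3, 2.2]
gripper_width: 0.0157
gripper_force: 26.1
t: 19.78
position: [0.418, 0.1811, 0.0772]
tool_rot: [0.0, 0.848, 0.53, -0.001]
contact_force: [-4.1, -4.5, 0.2]
gripper_width: 0.0156
gripper_force: 26.0
t: 20.37
position: [0.4196, 0.1823, 0.1379]
tool_rot: [0.0, 0.848, 0.53, 0.001]
contact_force: [0.8, 0.2, -0.7]
gripper_width: 0.0725
gripper_force: 0.0
```

```bash
python3 -m jog '[[[10,0,-5],0],[[14,0,-5],0],[[14,0,0],0],[[0,0,0],0],[[0,0,10],0],[[0,0,10],0],[[0,0,8],0],[[0,0,6],0],[[0,0,3],0]]' 1 25
python3 -m jog '[[[0,0,2],0],[[0,0,2],0],[[0,0,0],0]]'
python3 -m jog '[[[0,0,2],0],[[0,0,2],0],[[0,0,0],0]]'
```

```text
t: 21.12
position: [0.4336, 0.215, 0.1063]
tool_rot: [-0.0, 0.848, 0.53, -0.002]
contact_force: [0.4, -0.1, 0.4]
gripper_width: -0.0
gripper_force: 0.2
t: 21.37
position: [0.4353, 0.2159, 0.1048]
tool_rot: [0.0, 0.848, 0.53, -0.0]
contact_force: [0.1, 0.1, -0.1]
gripper_width: -0.0001
gripper_force: 0.0
t: 21.62
position: [0.4359, 0.2161, 0.1041]
tool_rot: [0.0, 0.848, 0.53, 0.0]
contact_force: [-8.4, -4.8, 22.5]
gripper_width: 0.0
gripper_force: 11.5
```

The lid is fully shut: contact came with the tips at z≈0.079. Next is the dropper.

```bash
python3 -m jog '[[[0,0,-10],0],[[0,0,-18],0],[[0,0,-24],0],[[0,0,-24],0],[[0,0,0],0]]' -0.3 25
python3 -c "
from h import *
plan([.421,.0185,.165],-.453)"
```

```text
t: 22.03
position: [0.4388, 0.2175, 0.1823]
tool_rot: [0.001, 0.848, 0.53, 0.005]
contact_force: [2.0, 0.9, 0.9]
gripper_width: 0.0556
gripper_force: 0.0
t 22.0 pos [0.4388 0.2175 0.1823] roll -0.0 (alt 3.141 ) shift after roll [-186.8   71.    10.4]  before roll [-186.8   71.    10.4] j6 0.86 j6 after 0.5 or 1.23 w 0.0556 F [2.  0.9 0.9]
```

```bash
python3 -m jog '[[[-12,4,0],0],[[-22,8,0],0],[[-28,11,0],0],[[-28,11,0],0],[[-28,11,0],0],[[-28,11,0],0],[[-22,8,0],0],[[-12,4,0],0],[[-6,3,8],0],[[0,0,0],0]]'
python3 - <<'E'
from fit import *
im=read_camera('wrist');P=camera_params('wrist')
for d in finder.spot_in('wrist','dropper')[:4]: print(d['score'],d['point'],im[int(d['point'][0]),int(d['point'][1])])
print(proj('wrist',[.421,.0185,.07],P),proj('wrist',[.421,.0185,.1],P))
print(fit('wrist','dropper',(.421,.0185)),fit('wrist','pepper_mill',(.508,-.037)))
save('w5',im); plan([.421,.0185,.06],-.453)
E
```

```text
t: 22.87
position: [0.416, 0.0163, 0.1664]
tool_rot: [-0.001, 0.848, 0.529, -0.001]
contact_force: [-0.4, 1.2, 0.1]
gripper_width: 0.0554
gripper_force: 0.0
0.94 [229.9, 330.5] [172 158 144]
0.9 [134.3, 197.5] [164 155 140]
0.59 [115.6, 314.2] [79 74 72]
(np.float64(248.82736991223408), np.float64(327.0893842780674)) (np.float64(267.61817208869627), np.float64(328.0743720427044))
(array([0.4274, 0.0241]), np.float64(0.8774813895781638), 0.91) (array([ 0.5093, -0.0334]), np.float64(0.9441348565059905), 0.68)
t 23.1 pos [0.4174 0.0183 0.1682] roll 0.001 (alt -3.141 ) shift after roll [  1.8   3.2 102.2]  before roll [  1.8   3.2 102.2] j6 0.44 j6 after 0.5 or 0.38 w 0.0554 F [-0.8 -0.4 -0.2]
```

View pics/w5.png

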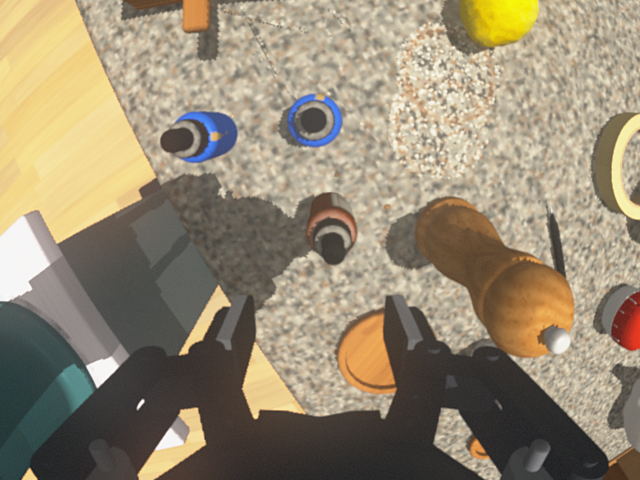

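The brown bottle stands between the fingers, bulb at (245,333), with the blue bottles and the mill clear.

```bash
python3 -m jog '[[[6,5,8],0],[[0,0,18],0],[[0,0,20],0],[[0,0,20],0],[[0,0,18],0],[[0,0,13],0],[[0,0,6],0],[[0,0,0],0]]' -0.3 25
python3 -m jog '[[[0,0,0],0],[[0,0,0],0],[[0,0,0],0],[[0,0,0],0],[[0,0,0],0],[[0,0,0],0],[[0,0,0],0]]' 1 25
python3 -m jog '[[[0,0,-6],0],[[0,0,-14],0],[[0,0,-20],0],[[0,0,-25],0],[[0,0,-25],0],[[0,0,-15],0],[[0,0,-5],0],[[0,0,0],0]]'
python3 - <<'E'
from fit import *
im=read_camera('wrist')
print(fit('wrist','coaster_large',(.418,-.121)),fit('wrist','pepper_mill',(.508,-.037)))
plan([.486,-.317,.16],-.453)
E
```

```text
t: 23.73
position: [0.4236, 0.0216, 0.0642]
tool_rot: [-0.001, 0.847, 0.531, -0.001]
contact_force: [-0.8, 0.5, 0.6]
gripper_width: 0.0553
gripper_force: 0.0
t: 24.32
position: [0.426, 0.0209, 0.0667]
tool_rot: [0.001, 0.848, 0.53, 0.001]
contact_force: [-0.6, 0.5, 5.6]
gripper_width: 0.0312
gripper_force: 26.5
t: 24.98
position: [0.4255, 0.0208, 0.177]
tool_rot: [0.001, 0.848, 0.53, 0.001]
contact_force: [0.4, -0.8, -0.2]
gripper_width: 0.0312
gripper_force: 25.9
(array([ 0.4192, -0.1257]), np.float64(0.18032542170473204), 0.55) (array([ 0.5043, -0.0318]), np.float64(0.9207376013086475), 0.83)
t 25.1 pos [0.4235 0.0209 0.1741] roll -0.0 (alt 3.142 ) shift after roll [-276.4  204.1    8. ]  before roll [-276.4  204.1    8. ] j6 0.44 j6 after -0.12 or 1.01 w 0.031 F [ 0.2  0.  -0.6]
```

```bash
python3 -m jog '[[[-12,4,0],0],[[-24,7,0],0],[[-28,9,0],0],[[-28,9,0],0],[[-25,8,0],0],[[-20,10,0],0],[[-18,20,0],0],[[-20,22,0],0],[[-22,24,0],0],[[-22,24,0],0],[[-22,24,0],0],[[-18,21,0],0]]'
python3 -m jog '[[[-11,13,0],0],[[-6,9,0],0],[[0,0,10],0],[[0,0,20],0],[[0,0,20],0],[[0,0,0],0],[[0,0,0],0]]'
python3 - <<'E'
from fit import *
P=camera_params('wrist');im=read_camera('wrist')
print(fit('wrist','coaster_small',(.486,-.317)))
save('w6',im);plan([.486,-.317,.068],-.453)
read_camera('scene');print(fit('scene','coaster_small',(.486,-.317)))
read_camera('top');print(fit('top','coaster_small',(.486,-.317)))
plan([.486,-.317,.068],-.453)
E
```

```text
t: 26.13
position: [0.4744, -0.2931, 0.1733]
tool_rot: [-0.002, 0.848, 0.53, -0.001]
contact_force: [0.6, 0.1, 0.1]
gripper_width: 0.0307
gripper_force: 25.9
t: 26.72
position: [0.4853, -0.3142, 0.123]
tool_rot: [-0.003, 0.848, 0.531, -0.001]
contact_force: [0.6, -1.0, -1.1]
gripper_width: 0.0311
gripper_force: 25.9
(array([ 0.4865, -0.318 ]), np.float64(0.6102850907106807), 0.8)
t 26.8 pos [ 0.4874 -0.3159  0.1259] roll 0.001 (alt -3.141 ) shift after roll [-1.7 -0.8 51.9]  before roll [-1.7 -0.8 51.9] j6 -0.17 j6 after -0.13 or -0.21 w 0.0313 F [0.3 0.1 0.7]
(array([ 0.486, -0.317]), np.float64(0.8631578947368421), 0.87)
(array([ 0.4838, -0.3097]), np.float64(0.5148514851485149), 0.57)
t 27.0 pos [ 0.4882 -0.3169  0.1271] roll 0.0 (alt -3.141 ) shift after roll [-1.  -2.1 53.1]  before roll [-1.  -2.1 53.1] j6 -0.17 j6 after -0.12 or -0.21 w 0.031 F [ 0.2  0.2 -0.7]
```

View pics/w6.png

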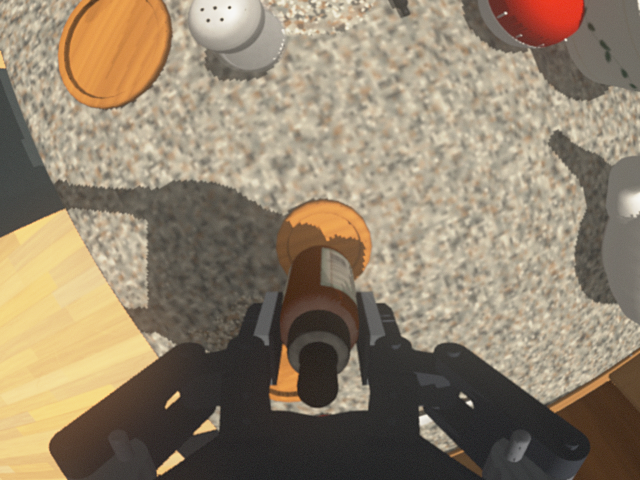

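The bottle is held upright over the small coaster, whose rim is centred near (243,325). The fits agree on (0.486,-0.317).

```bash
python3 -m jog '[[[-1,-1,10],0],[[0,0,14],0],[[0,0,12],0],[[0,0,8],0],[[0,0,4],0],[[0,0,2],0],[[0,0,2],0],[[0,0,0],0]]'
python3 -m jog '[[[0,0,1.5],0],[[0,0,0],0]]'
```

```text
t: 27.68
position: [0.4862, -0.3171, 0.0736]
tool_rot: [0.0, 0.848, 0.53, -0.0]
contact_force: [-0.1, -0.7, -0.9]
gripper_width: 0.0308
gripper_force: 25.9
t: 27.85
position: [0.4864, -0.3172, 0.0725]
tool_rot: [0.0, 0.848, 0.53, 0.0]
contact_force: [0.3, 0.1, -0.3]
gripper_width: 0.0309
gripper_force: 25.9
```

```bash
python3 -m jog '[[[0,0,1.5],0],[[0,0,0],0]]'
python3 -m jog '[[[0,0,1],0],[[0,0,0],0]]'
```

```text
t: 28.02
position: [0.4866, -0.3174, 0.0718]
tool_rot: [0.001, 0.848, 0.53, 0.0]
contact_force: [-1.2, 0.1, 2.2]
gripper_width: 0.0311
gripper_force: 26.2
t: 28.18
position: [0.4867, -0.3175, 0.0716]
tool_rot: [0.001, 0.848, 0.53, 0.0]
contact_force: [-3.7, 2.2, 9.6]
gripper_width: 0.0307
gripper_force: 26.8
```

```bash
python3 -m jog '[[[0,0,0],0],[[0,0,0],0],[[0,0,0],0],[[0,0,-8],0],[[0,0,-20],0],[[0,0,-30],0],[[0,0,-35],0],[[0,0,-35],0],[[0,0,-25],0],[[0,0,-6],0]]' -0.5
python3 -m jog '[[[10,-4,0],0],[[20,-8,0],0],[[28,-11,0],0],[[32,-13,0],0],[[32,-13,0],0],[[32,-13,0],0],[[32,-13,0],0],[[30,-12,0],0],[[24,-9,0],0],[[14,-5,0],0],[[8,-3,0],0],[[0,0,0],0]]' -0.7
python3 - <<'E'
from fit import *
P=camera_params('wrist');im=read_camera('wrist')
print(proj('wrist',[.5075,-.0355,.17],P),fit('wrist','pepper_mill',(.5075,-.0355)))
save('w7',im)
read_camera('top');print(fit('top','pepper_mill',(.508,-.037)))
read_camera('scene');print(fit('scene','pepper_mill',(.508,-.037)),fit('scene','dropper',(.486,-.317),.005))
plan([.5075,-.0355,.14],-.453)
E
```

```text
t: 29.02
position: [0.4887, -0.3188, 0.2354]
tool_rot: [0.005, 0.848, 0.53, 0.002]
contact_force: [0.5, -0.9, 0.1]
gripper_width: 0.0641
gripper_force: 0.0
t: 30.02
position: [0.5059, -0.0339, 0.2266]
tool_rot: [-0.001, 0.847, 0.531, -0.001]
contact_force: [0.2, 0.7, -0.2]
gripper_width: 0.0726
gripper_force: 0.0
(np.float64(282.55956573006966), np.float64(325.4134969703963)) (array([ 0.5093, -0.0355]), np.float64(0.9583792385848942), 0.82)
None
(array([ 0.508 , -0.0359]), np.float64(0.8931297709923665), 0.87) (array([ 0.4843, -0.3176]), np.float64(0.7627118644067796), 0.66)
t 30.4 pos [ 0.5072 -0.0369  0.2286] roll -0.002 (alt 3.14 ) shift after roll [ 1.4 -0.3 82.6]  before roll [ 1.4 -0.3 82.6] j6 0.33 j6 after 0.38 or 0.28 w 0.0728 F [-0.6 -0.2 -0.2]
```

View pics/w7.png

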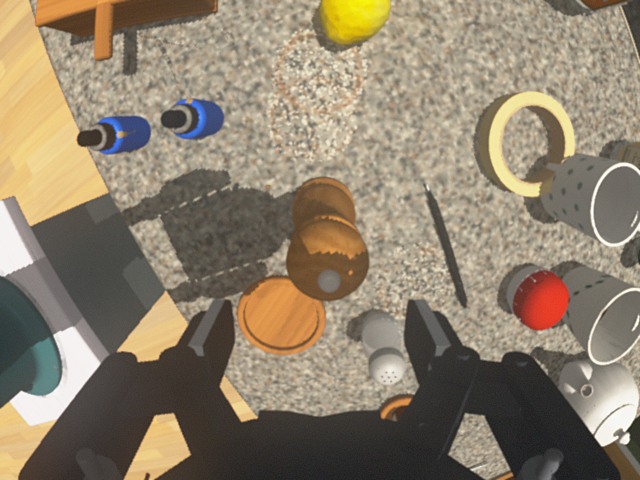

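The mill's knob is at (281,329), 4 px from the prediction, and centred between the fingers.

```bash
python3 -m jog '[[[1.5,0.5,8],0],[[0,0,16],0],[[0,0,18],0],[[0,0,18],0],[[0,0,13],0],[[0,0,8],0],[[0,0,2],0],[[0,0,0],0]]' -0.7 35
python3 -m jog '[[[0,0,0],0],[[0,0,0],0],[[0,0,0],0],[[0,0,0],0],[[0,0,0],0],[[0,0,0],0],[[0,0,0],0]]' 1 35
python3 -m jog '[[[0,0,-3],0],[[0,0,-6],0],[[0,0,-8],0],[[0,0,-8],0],[[0,0,-5],0],[[0,0,0],0],[[0,0,0],0]]'
python3 - <<'E'
from fit import *
plan([.418,-.1215,.16],-.453)
E
```

```text
t: 31.03
position: [0.5079, -0.035, 0.1449]
tool_rot: [-0.0, 0.848, 0.53, -0.001]
contact_force: [0.2, 0.4, -0.8]
gripper_width: 0.0724
gripper_force: 0.0
t: 31.62
position: [0.5094, -0.0349, 0.1472]
tool_rot: [0.001, 0.848, 0.53, 0.001]
contact_force: [-0.8, 0.2, 5.6]
gripper_width: 0.0468
gripper_force: 35.8
t: 32.2
position: [0.5088, -0.0348, 0.1764]
tool_rot: [0.0, 0.848, 0.53, 0.001]
contact_force: [-0.2, -0.2, -1.8]
gripper_width: 0.0467
gripper_force: 36.3
t 32.2 pos [ 0.5088 -0.0348  0.1764] roll 0.0 (alt -3.142 ) shift after roll [-117.7  -43.7   10.3]  before roll [-117.7  -43.7   10.3] j6 0.34 j6 after 0.17 or 0.5 w 0.0467 F [-0.2 -0.2 -1.8]
```

```bash
python3 -m jog '[[[-5,-2,0],0],[[-10,-4,0],0],[[-15,-5.5,0],0],[[-18,-6.5,0],0],[[-19,-7,0],0],[[-18,-6.5,0],0],[[-15,-5.5,0],0],[[-11,-4,0],0],[[-5,-2,0],0],[[-2,-0.5,0],0],[[0,0,0],0],[[0,0,0],0]]'
python3 - <<'E'
from fit import *
im=read_camera('wrist');P=camera_params('wrist')
print(proj('wrist',[.418,-.122,.012],P),fit('wrist','coaster_large',(.418,-.122)),fit('wrist','pepper_mill',(.418,-.122),.03))
read_camera('top');print(fit('top','coaster_large',(.418,-.122)),fit('top','pepper_mill',(.418,-.122),.03))
im=read_camera('scene');print(fit('scene','pepper_mill',(.418,-.122),.03))
save('s8',cv2.resize(im[180:340,290:490],None,fx=4,fy=3.75));plan([.418,-.122,.146],-.453)
E
```

```text
t: 33.2
position: [0.418, -0.1217, 0.1758]
tool_rot: [0.0, 0.848, 0.53, 0.0]
contact_force: [-0.3, -0.3, -2.1]
gripper_width: 0.047
gripper_force: 36.3
(np.float64(224.96839573284535), np.float64(320.2290235723514)) (array([ 0.4178, -0.1196]), np.float64(0.45219141733003937), 0.94) (array([ 0.4178, -0.1198]), np.float64(0.9330411363996409), 0.82)
(array([ 0.4121, -0.1128]), np.float64(0.17493897477624085), 0.6) None
(array([ 0.4142, -0.1242]), np.float64(0.8510466988727858), 0.62)
t 33.6 pos [ 0.4178 -0.1216  0.1756] roll 0.001 (alt -3.141 ) shift after roll [-0.2  0.4 23.6]  before roll [-0.2  0.4 23.6] j6 0.11 j6 after 0.17 or 0.05 w 0.0471 F [ 0.2 -0.2 -1.6]
```

View pics/s8.png

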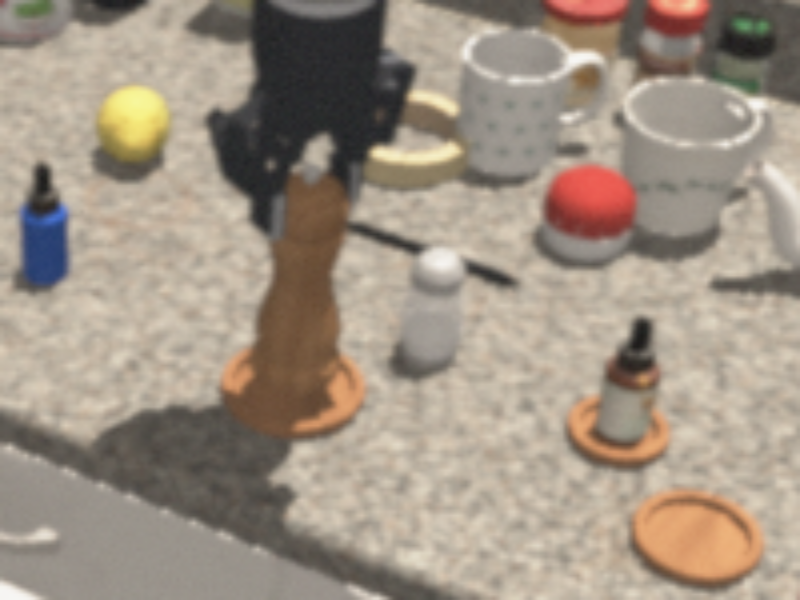

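The mill hangs upright over the large coaster at crop (293,390), and the dropper stands in the small coaster at (625,430). Lowering the mill.

```bash
python3 -m jog '[[[0,0,5],0],[[0,0,6],0],[[0,0,5],0],[[0,0,3],0],[[0,0,2],0],[[0,0,0],0],[[0,0,0],0]]'
python3 -m jog '[[[0,0,1.5],0],[[0,0,1],0],[[0,0,0],0]]'
```

```text
t: 34.18
position: [0.4175, -0.1218, 0.1545]
tool_rot: [-0.0, 0.848, 0.53, -0.0]
contact_force: [-0.6, -0.2, -2.4]
gripper_width: 0.0466
gripper_force: 36.3
t: 34.43
position: [0.4178, -0.122, 0.1524]
tool_rot: [0.0, 0.848, 0.53, 0.0]
contact_force: [0.2, -0.9, -1.5]
gripper_width: 0.0465
gripper_force: 36.3
```

```bash
python3 -m jog '[[[0,0,1.5],0],[[0,0,0],0]]'
python3 -m jog '[[[0,0,1],0],[[0,0,0],0]]'
```

```text
t: 34.6
position: [0.4183, -0.1222, 0.1521]
tool_rot: [0.001, 0.848, 0.53, 0.0]
contact_force: [-1.6, 0.9, 6.1]
gripper_width: 0.047
gripper_force: 37.1
t: 34.77
position: [0.4186, -0.1223, 0.1521]
tool_rot: [0.001, 0.848, 0.53, 0.0]
contact_force: [-3.3, 0.4, 12.2]
gripper_width: 0.0466
gripper_force: 37.6
```

```bash
python3 -m jog '[[[0,0,0],0],[[0,0,0],0],[[0,0,0],0],[[0,0,0],0],[[0,0,-8],0],[[0,0,-20],0],[[0,0,-25],0],[[0,0,-25],0],[[0,0,-12],0],[[0,0,0],0]]' -0.7
python3 -m jog '[[[-1,8,0],0],[[-2,18,0],0],[[-3,24,0],0],[[-2,24,0],0],[[-1,18,0],0],[[-1,9,10],0],[[0,0,20],0],[[0,0,20],0],[[0,0,10],0],[[0,0,0],0]]' -0.45
python3 - <<'E'
from fit import *
im=read_camera('wrist');P=camera_params('wrist')
print(proj('wrist',[.505,-.1755,.09],P),fit('wrist','salt_shaker',(.505,-.1755)),fit('wrist','pepper_mill',(.418,-.122),.005))
save('w9',im);plan([.505,-.1755,.05],-.453)
E
```

```text
t: 35.6
position: [0.4198, -0.1226, 0.2435]
tool_rot: [0.003, 0.848, 0.53, 0.002]
contact_force: [0.3, -1.0, -0.4]
gripper_width: 0.0725
gripper_force: 0.0
t: 36.43
position: [0.5007, -0.1737, 0.1745]
tool_rot: [-0.004, 0.848, 0.53, -0.003]
contact_force: [0.3, -0.0, -0.1]
gripper_width: 0.062
gripper_force: 0.0
(np.float64(259.7734793849975), np.float64(327.1885959434011)) (array([ 0.5058, -0.1772]), np.float64(0.8193548387096774), 0.75) (array([ 0.4202, -0.1248]), np.float64(0.9397710303633648), 0.83)
t 36.6 pos [ 0.504  -0.175   0.1797] roll 0.0 (alt -3.142 ) shift after roll [ -0.    1.1 123.7]  before roll [ -0.    1.1 123.7] j6 0.07 j6 after 0.12 or 0.03 w 0.0621 F [-0.7 -0.7 -0.1]
```

View pics/w9.png

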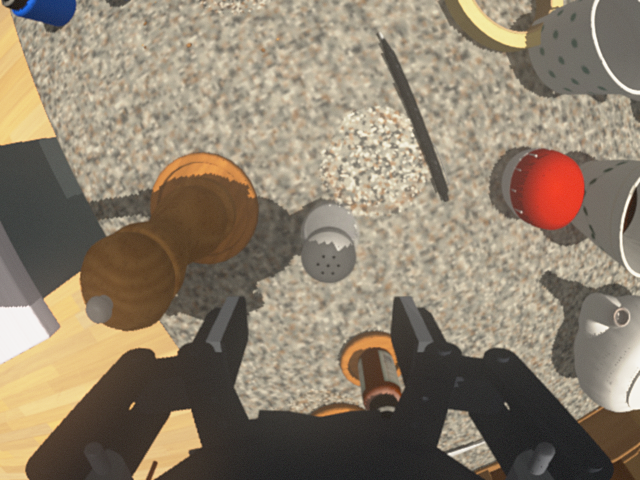

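The shaker's cap is at (262,328), 2–3 px from the prediction. The mill stands in the large coaster.

```bash
python3 -m jog '[[[-1,1.5,12],0],[[0,0,20],0],[[0,0,22],0],[[0,0,22],0],[[0,0,20],0],[[0,0,15],0],[[0,0,8],0],[[0,0,4],0],[[0,0,0],0]]' -0.45 25
python3 -m jog '[[[0,0,0],0],[[0,0,0],0],[[0,0,0],0],[[0,0,0],0],[[0,0,0],0],[[0,0,0],0],[[0,0,0],0]]' 1 25
python3 -m jog '[[[0,0,-6],0],[[0,0,-14],0],[[0,0,-20],0],[[0,0,-25],0],[[0,0,-25],0],[[0,0,-20],0],[[0,0,-10],0],[[0,0,0],0],[[0,0,0],0]]'
python3 - <<'E'
from fit import *
plan([.417,-.3915,.16],-.453)
E
```

```text
t: 37.33
position: [0.5048, -0.1766, 0.0563]
tool_rot: [-0.0, 0.848, 0.53, -0.0]
contact_force: [-0.2, 1.2, -0.1]
gripper_width: 0.0618
gripper_force: 0.0
t: 37.92
position: [0.5061, -0.1771, 0.0583]
tool_rot: [0.001, 0.848, 0.53, 0.001]
contact_force: [-1.7, 0.8, 6.1]
gripper_width: 0.0387
gripper_force: 25.4
t: 38.67
position: [0.505, -0.1766, 0.1767]
tool_rot: [0.0, 0.848, 0.53, 0.0]
contact_force: [-0.4, 0.9, -0.9]
gripper_width: 0.0386
gripper_force: 25.1
t 38.7 pos [ 0.505  -0.1766  0.1767] roll -0.0 (alt 3.142 ) shift after roll [-231.7   14.9   10.7]  before roll [-231.7   15.    10.7] j6 0.07 j6 after -0.3 or 0.44 w 0.0386 F [-0.4  0.9 -0.9]
```

```bash
python3 -m jog '[[[-9,-4,0],0],[[-20,-8.5,0],0],[[-24,-11,0],0],[[-24,-11,0],0],[[-18,-8,0],0],[[-8,-2,0],0],[[-12,5,0],0],[[-22,10,0],0],[[-26,12,0],0],[[-26,12,0],0],[[-22,10,0],0],[[-15,7,0],0]]'
python3 -m jog '[[[-6,3,0],0],[[0,0,10],0],[[0,0,20],0],[[0,0,20],0],[[0,0,10],0],[[0,0,0],0],[[0,0,0],0],[[0,0,0],0]]'
python3 - <<'E'
from fit import *
P=camera_params('wrist');im=read_camera('wrist')
print(fit('wrist','coaster_medium',(.417,-.3915)),fit('wrist','salt_shaker',(.417,-.3915),.055))
save('w10',im)
read_camera('top');print(fit('top','coaster_medium',(.417,-.3915)),fit('top','coaster_small',(.486,-.317)),fit('top','dropper',(.486,-.317),.005))
plan([.417,-.3915,.057],-.453)
E
```

```text
t: 39.67
position: [0.4166, -0.3873, 0.1759]
tool_rot: [0.0, 0.848, 0.53, -0.0]
contact_force: [0.5, -0.0, -1.3]
gripper_width: 0.0389
gripper_force: 25.1
t: 40.33
position: [0.4171, -0.3914, 0.1174]
tool_rot: [0.001, 0.848, 0.531, 0.0]
contact_force: [-0.0, 0.1, -0.0]
gripper_width: 0.0384
gripper_force: 25.1
(array([ 0.4174, -0.3913]), np.float64(0.6557554932634053), 0.86) (array([ 0.4139, -0.3967]), np.float64(0.8177858866458714), 0.75)
(array([ 0.4181, -0.3903]), np.float64(0.6283783783783784), 0.82) (array([ 0.4857, -0.3172]), np.float64(0.4367816091954023), 0.88) (array([ 0.4855, -0.3166]), np.float64(0.8741935483870967), 0.81)
t 40.7 pos [ 0.4168 -0.3919  0.1174] roll -0.0 (alt 3.142 ) shift after roll [ 0.5 -0.  54.4]  before roll [ 0.5 -0.  54.4] j6 -0.35 j6 after -0.3 or -0.39 w 0.0384 F [-0.4 -0.5 -0.6]
```

View pics/w10.png

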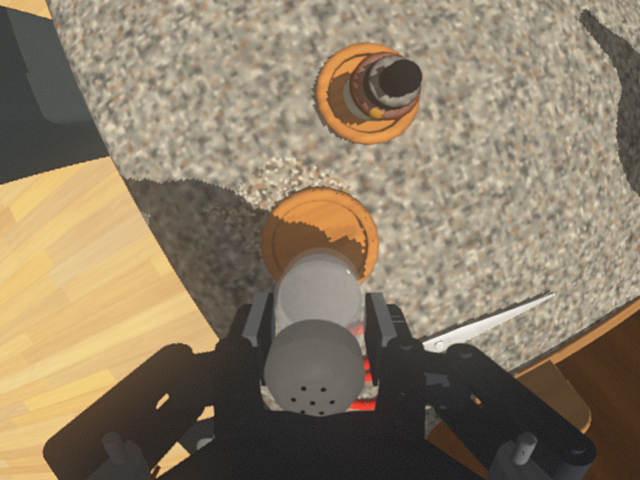

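The shaker is held above the medium coaster at (238,320), and the dropper stands in the small one. I'll check the shaker's offset before lowering.

Run:
```python
from fit import *
im=read_camera('scene');print(fit('scene','salt_shaker',(.417,-.3915),.057))
P=camera_params('wrist');s=bot.observe()['position']
for z,n in((.057,'base'),(.149,'top')): print(n,proj('wrist',[.417,-.3915,z],P))
save('s11',cv2.resize(im[220:350,390:510],None,fx=4.6,fy=4.6,interpolation=cv2.INTER_CUBIC))
```

```text
(array([ 0.4214, -0.3926]), np.float64(0.5441741357234315), 0.87)
base (np.float64(277.883583981491), np.float64(321.3914338109829))
top (np.float64(399.78841456736143), np.float64(323.30601886177595))
```

View pics/s11.png

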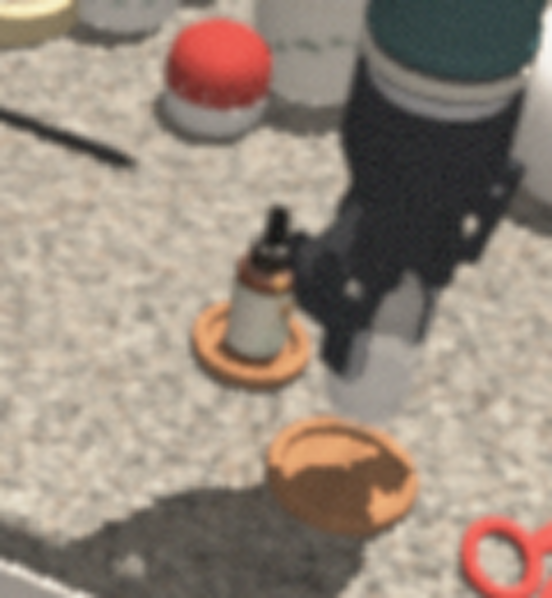

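Holes on the cap sit at row ≈400 as predicted, and the base is at most 4 mm off. I'll correct by +2 mm and lower.

```bash
python3 -m jog '[[[2,0,10],0],[[0,0,14],0],[[0,0,12],0],[[0,0,8],0],[[0,0,4],0],[[0,0,3],0],[[0,0,0],0],[[0,0,0],0]]'
python3 -m jog '[[[0,0,1.5],0],[[0,0,0],0]]'
python3 -m jog '[[[0,0,1.5],0],[[0,0,0],0]]'
```

```text
t: 41.45
position: [0.4175, -0.39, 0.0658]
tool_rot: [0.0, 0.848, 0.53, 0.0]
contact_force: [-0.4, -0.9, -1.9]
gripper_width: 0.0389
gripper_force: 25.1
t: 41.62
position: [0.4176, -0.3901, 0.0647]
tool_rot: [0.001, 0.848, 0.53, 0.0]
contact_force: [0.3, 1.0, -1.3]
gripper_width: 0.0384
gripper_force: 25.1
t: 41.78
position: [0.4178, -0.3902, 0.0634]
tool_rot: [0.001, 0.848, 0.53, 0.0]
contact_force: [0.4, -0.0, 1.2]
gripper_width: 0.0387
gripper_force: 25.4
```

```bash
python3 -m jog '[[[0,0,1],0],[[0,0,0],0]]'
python3 -m jog '[[[0,0,0],0],[[0,0,0],0],[[0,0,0],0],[[0,0,0],0],[[0,0,-8],0],[[0,0,-20],0],[[0,0,-25],0],[[0,0,-30],0],[[0,0,-30],0],[[0,0,-15],0],[[0,0,0],0]]' -0.45
python3 -m jog '[[[-15,-5,0],0],[[-15,-5,0],0],[[-15,-5,0],0],[[0,0,0],0],[[0,0,0],0]]'
python3 - <<'E'
from fit import *
P=camera_params('wrist');im=read_camera('wrist');save('w12',im)
G={"pepper_mill":(.418,-.122),"salt_shaker":(.417,-.391),"dropper":(.486,-.317)}
C={"coaster_medium":(.417,-.391),"coaster_small":(.486,-.317),"coaster_large":(.418,-.122)}
for c in ['wrist','top','scene']:
  im=read_camera(c)
  for n,g in G.items(): print(c,n,fit(c,n,g,.005))
  for n,g in C.items(): print(c,n,fit(c,n,g))
a=im[200:350,290:510];save('s12',cv2.resize(a,None,fx=3.6,fy=3.6,interpolation=cv2.INTER_CUBIC))
E
```

```text
t: 41.95
position: [0.4178, -0.3903, 0.0633]
tool_rot: [0.001, 0.848, 0.53, 0.0]
contact_force: [-1.9, 1.1, 7.4]
gripper_width: 0.0389
gripper_force: 26.5
t: 42.87
position: [0.4197, -0.3921, 0.1955]
tool_rot: [0.005, 0.848, 0.53, 0.001]
contact_force: [1.2, -0.0, -0.2]
gripper_width: 0.0617
gripper_force: 0.0
t: 43.28
position: [0.3834, -0.4234, 0.1887]
tool_rot: [-0.001, 0.848, 0.53, 0.0]
contact_force: [-0.1, 0.4, -0.1]
gripper_width: 0.0617
gripper_force: 0.0
wrist pepper_mill None
wrist salt_shaker None
wrist dropper (array([ 0.4861, -0.3176]), np.float64(0.8770629841697541), 0.82)
wrist coaster_medium (array([ 0.4185, -0.3908]), np.float64(0.4897509973861604), 0.78)
wrist coaster_small (array([ 0.4862, -0.3158]), np.float64(0.5063316185199842), 0.88)
wrist coaster_large None
top pepper_mill (array([ 0.4169, -0.1254]), np.float64(0.9566517189835575), 0.61)
top salt_shaker (array([ 0.4146, -0.3888]), np.float64(0.7992202729044834), 0.75)
top dropper (array([ 0.4862, -0.3165]), np.float64(0.9201277955271565), 0.78)
top coaster_medium (array([ 0.4167, -0.3922]), np.float64(0.5732122587968218), 0.65)
top coaster_small (array([ 0.486 , -0.3163]), np.float64(0.45454545454545453), 0.55)
top coaster_large (array([ 0.4178, -0.123 ]), np.float64(0.46715328467153283), 0.55)
scene pepper_mill (array([ 0.4164, -0.1243]), np.float64(0.9140690817186183), 0.84)
scene salt_shaker (array([ 0.4165, -0.3924]), np.float64(0.7633378932968536), 0.97)
scene dropper (array([ 0.4847, -0.3177]), np.float64(0.7860169491525424), 0.86)
scene coaster_medium (array([ 0.4173, -0.391 ]), np.float64(0.45371577574967403), 0.63)
scene coaster_small (array([ 0.4853, -0.3169]), np.float64(0.45147679324894513), 0.63)
scene coaster_large (array([ 0.4146, -0.1204]), np.float64(0.44341801385681295), 0.77)
```

View pics/s12.png

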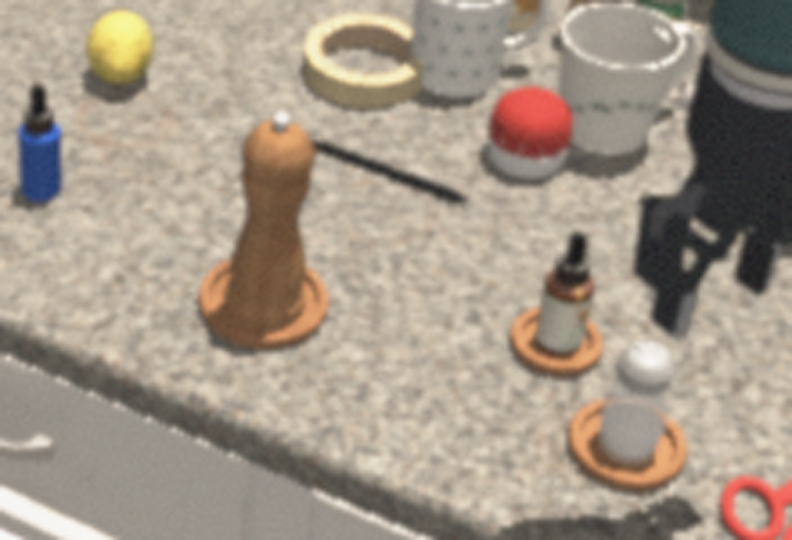

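All three stand upright in their coasters: mill at crop (265,310), dropper at (563,345), shaker at (630,445). The fits put each within about 5 mm of its coaster's centre, the lid is shut and the gripper is clear.

```bash
python3 -c "
from station import bot
print(bot.finish_job())"
```

```text
the job is handed in; nothing more can be done
None
```

The job is handed in, with no verdict returned: the mill, shaker and dropper bottle measured upright within about 5 mm of their coasters' centres, and the garlic is in the box with the lid pressed shut.

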